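# Tip the loose nuts out of the flap caddy

## Robot

A 6-joint arm with a two-finger parallel gripper is mounted at the origin on the work surface. World frame = base frame: x ahead of the robot, y to its left, z up, the work surface at z = 0. Lengths are in m, angles in rad, forces in N, time in s.
With the tool pointing down it reaches from about 0.25 to 0.775 m from the base axis. Payload 4 kg.
Tool frame: the origin (TCP) lies at the very end of the fingers, on their centre line; the grasp point (between the pads) lies hold_point_z behind it (hold_point_z is the distance from the TCP to the grasp point, in m); z points along the fingers, y is the direction in which the jaws open and shut (so a half turn about z gives the same grasp; the last joint's range is limited). The gripper opens to 94 mm and grips with 3 to 60 N. Pads are 16 mm wide; open, the fingers measure 119 mm over their backs; the gripper's body (75 mm by 177 mm) begins 78 mm behind the grasp point.
Start: joints at [1.217, 0.087, 1.371, -0, 1.684, -0.103], TCP at [0.137, 0.533, 0.206] pointing down, gripper open.
Joint ranges: [-3.1, 3.1], [-0.76, 2.03], [0.27, 2.55], [-1.08, 4.22], [0.17, 2.65], [-2.57, 2.57]. Speed limits (rad/s): [2.79, 2.79, 3.14, 3.14, 3.14, 3.14].

## Interface

Orientations are given as [roll, pitch, yaw] about the fixed x, y, z axes, in that order (R = Rz(yaw) Ry(pitch) Rx(roll)).
In Python, from bench import * gives the robot as it stands.
- The arm moves only by the tool step_arm, never from a script. Its argument "increments" is text: rows parted by semicolons, each of 6 numbers parted by spaces: the shift along the tool's x, y, z in cm, then the turn, a rotation vector about the tool's x, y, z in rad. A call has 1 to 5 rows; each row shifts and turns the commanded pose from where the row before left it, along the tool's axes as they then stand; what a row does not reach is not made up. A row lasts 1/10 s, in which the tool goes at most 50 mm and 8.59 degrees, less where a joint would pass 70% of its speed; a pose out of reach is approached as far as the arm can. A call is refused whole if a number of a shift passes 5 or a number of a turn 0.15, either way. A call with a gripper value outside its range is refused whole. "claw" is the gripper's target within -1 to 1 (shut at 1, half-way at 0, fully open at -1), set as the call begins (left out, the last holds). The fingers move at their own pace and stop on an object; the grip force is fixed at half the most. Time passes only in rows, so rows that do not move let the fingers close. It gives the time, the measured TCP pose, the force and the opening at its end, in the units of the state.
- get_obs(): the state, without advancing time (a new reading comes with each control period).
- snapshot(name): name is "scene" or "side" or "wrist"; returns the picture (480x640x3 uint8, red, green, blue); there is no depth.
- calibration(name): a dict with "camera_matrix" (3x3 intrinsics, pixels), "eye" and "orientation" of the camera in the world; the wrist camera has in their place "tool_from_camera" (4x4, takes a point from camera to tool coordinates, whose origin is the TCP and whose axes are the flange's). Camera axes: x right, y up, looking along -z (the intrinsics and any distortion apply to the point x, -y, -z); pixel columns grow to the right and rows downward; lengths in m; the calibration is good to about 2 mm. A picture is of the moment at which its call begins: read the wrist's pose just before it. calibration takes no time and is no camera call.
- close_job(): hands the job in, once; it reports no verdict.
The state is a dict: "time": time; "joint_positions": joint angles; "qvel": joint speeds; "joint_torque": joint torques, N m; "tool_pos": TCP position; "ee_rot": TCP orientation; "wrist_force": force on the tool from outside, world axes, zero at the start; "wrist_torque": the same for the moment, N m; "width": finger opening in m.
Only numpy, scipy, OpenCV 4.12 (cv2) and the standard library are available. Lean on these libraries where they do the work, as an engineer would, in place of code of your own. Each camera call takes 0.05 s, during which the arm holds its last target. There are 200 camera calls.

## Task

Pick up the blue hardware caddy and tip it mouth-down low over the steel tray, just far enough that its orange flap swings open and the four steel nuts slide out into the tray, while the two brass spares stay behind the ridge inside. Then stand the caddy back upright on its black mat with its mouth towards the yellow stripe as before, let go, and lightly push the flap fully shut without shoving the caddy off the mat. Leave the jar, tape, can and screwdriver alone.

Things in the scene. Friction and masses are not known exactly. Their poses are not given: they have to be found in the camera images.
- caddy_grip (a point): Middle of the black rib on the roof of the loose blue caddy, 76 mm above its underside. Rib 60 mm long (x), 16 wide (y), spans 52 to 86 mm above the underside; pinch it across y from above. Caddy: closed box 120 x 58 x 52 mm, origin over its middle, 4 mm walls and floor, clear roof, about 0.28 kg empty. Axes: z up, -x points to the mouth end with the orange flap.
- caddy_mouth (a point): Middle of the mouth's lower edge, on the caddy's floor: [-60, 0, -72] mm from caddy_grip, same axes. The floor is slick (friction 0.35, 25 % more or less): the steel nuts slide when the mouth end is tipped down past 15 to 25 degrees and push the flap aside, all out by about 40; the brass spares may climb their ridge above about 55 degrees.
- flap (a joint): Flap angle, rad: 0 shut, to 1.7 as its lower edge swings outward. Hinge along the top edge of the mouth (caddy's y), a little stiff: the flap swings open as the caddy tips, but with the caddy level again stays ajar, 5 to 28 degrees (up to 20 mm at its lower edge). A push well under 1 N shuts it; the caddy itself slides on the mat at about 2 N.
- flap_edge (a point): Middle of the flap's outer face, 45 mm below its hinge, near its lower edge. Flap 58 mm wide, 46 high, 4 thick; shut, it spans 4 to 50 mm above the caddy's underside and this point is at [-64, 0, -69] mm from caddy_grip. Its x points inward (into the caddy when shut), y along the hinge.
- mat: Fixed black rubber mat, 200 x 120 mm, 4 mm thick, the caddy's place. Origin at the centre of its underside, on the bench; x along its length; the end with the yellow stripe (-x) is the one the caddy's mouth faces. Caddy and tray may be on either side of the bench.
- tray: Fixed open steel tray, 180 x 140 mm (its x, y), 35 mm high, walls 4 mm. Origin at the centre of its underside, on the bench.
- nut1: Loose zinc-grey steel nut, hexagonal, 19 mm across flats (22 across corners), 10 mm high, 20 g; origin at the centre of its underside. Starts lying flat in the front bay of the caddy, between flap and ridge.
- nut2: Loose zinc-grey steel nut, hexagonal, 19 mm across flats (22 across corners), 10 mm high, 20 g; origin at the centre of its underside. Starts lying flat in the front bay of the caddy, between flap and ridge.
- nut3: Loose zinc-grey steel nut, hexagonal, 19 mm across flats (22 across corners), 10 mm high, 20 g; origin at the centre of its underside. Starts lying flat in the front bay of the caddy, between flap and ridge.
- nut4: Loose zinc-grey steel nut, hexagonal, 19 mm across flats (22 across corners), 10 mm high, 20 g; origin at the centre of its underside. Starts lying flat in the front bay of the caddy, between flap and ridge.
- spare1: Brass spare nut, hexagonal, 19 mm across flats (22 across corners), 10 mm high, 20 g; origin at the centre of its underside. Starts lying flat in the rear bay of the caddy, behind a white ridge across its floor (6 mm high, 45 degree faces, 12 mm behind the caddy's middle).
- spare2: Brass spare nut, hexagonal, 19 mm across flats (22 across corners), 10 mm high, 20 g; origin at the centre of its underside. Starts lying flat in the rear bay of the caddy, behind a white ridge across its floor (6 mm high, 45 degree faces, 12 mm behind the caddy's middle).
- jar: Bystander: amber glass jar, 70 mm across, 100 mm high; origin at the centre of its underside.
- tape: Bystander: roll of tan tape lying flat, 100 mm across, 36 mm high; origin at the centre of its underside.
- can: Bystander: green spray can, 66 mm across, 190 mm high; origin at the centre of its underside.
- screwdriver: Bystander: screwdriver lying on the bench, 190 mm long along its x; origin on its underside.
Not all that is in view belongs to the job. Of the things shaped like the tray, the steel one is meant.

How it is judged:
By the outcome, as a careful person would: the job done as asked, in the order asked, and still so for the second after the job is handed in, with the robot touching nothing.
It also fails if it takes over 64 s, if anything falls off the work surface, if the arm or the gripper's body presses on something with over 40 N, if the wrist force passes 120 N, or if a joint passes its speed limit or range.

## Working session

There is one attempt and no reset: what is moved stays moved. The work goes in short steps, Python scripts to look and compute and a tool call to move; the robot and the scene stay as the last step left them, time stands still between calls to the robot, and variables do not carry over. Pictures are saved under pics/ and viewed, about 8 in all and at most 12, crops included, and the job is handed in when it is done.

Besides the shell and the picture viewer there is one more tool, called after "Call:" as name(argument=value, ...) on one line, values as JSON. step_arm: Moves the arm, as the interface text tells. Its arguments: {"type":"object","properties":{"increments":{"type":"string"},"claw":{"type":"number"}},"required":["increments"]}

```bash
mkdir -p pics; ls; python3 - <<'E'
from bench import *
import cv2
print(get_obs())
for n in("scene","side","wrist"):
    cv2.imwrite(f"pics/{n}0.png",snapshot(n)[...,::-1]); print(n,calibration(n))
E
```

```text
pics
{'time': 0.0, 'joint_positions': array([ 1.21692758e+00,  8.79428059e-02,  1.37222435e+00, -1.91960372e-05,
        1.68357192e+00, -1.03136316e-01]), 'qvel': array([-0.00127274, -0.00192345, -0.00128366,  0.00100276,  0.00194978,
        0.00125589]), 'joint_torque': array([-2.02814390e-04, -3.40168619e+01, -3.02425933e+01,  7.17417081e-02,
        3.27511621e-02, -1.72680684e-04]), 'tool_pos': array([0.13630723, 0.53229194, 0.204326  ]), 'ee_rot': array([-3.13945568e+00, -2.02003771e-04,  2.89085787e+00]), 'wrist_force': array([ 0.02962603, -0.01382883, -0.38824262]), 'wrist_torque': array([ 0.03620466, -0.03129211,  0.03929521]), 'width': 0.09408140924318054}
scene {'camera_matrix': array([[534.91273115,   0.        , 322.94419302],
       [  0.        , 534.91273115, 247.21509897],
       [  0.        ,   0.        ,   1.        ]]), 'eye': array([1.3742862 , 0.02253605, 1.13795064]), 'orientation': array([0.68205236, 0.01219753, 1.84452582])}
side {'camera_matrix': array([[567.13160639,   0.        , 316.83515062],
       [  0.        , 567.13160639, 241.59302519],
       [  0.        ,   0.        ,   1.        ]]), 'eye': array([0.21722165, 0.65616696, 0.85578533]), 'orientation': array([ 0.87228277,  0.01706432, -2.82283976])}
wrist {'camera_matrix': array([[355.29645425,   0.        , 320.68139411],
       [  0.        , 355.29645425, 240.77580327],
       [  0.        ,   0.        ,   1.        ]]), 'tool_from_camera': array([[ 8.35811599e-05,  9.59984901e-01,  2.80051749e-01,
         8.10919614e-02],
       [ 9.99999993e-01, -1.02023093e-04,  5.12743442e-05,
         1.05111368e-03],
       [ 7.77943419e-05,  2.80051743e-01, -9.59984904e-01,
        -1.79230884e-01],
       [ 0.00000000e+00,  0.00000000e+00,  0.00000000e+00,
         1.00000000e+00]])}
```

View pics/scene0.png

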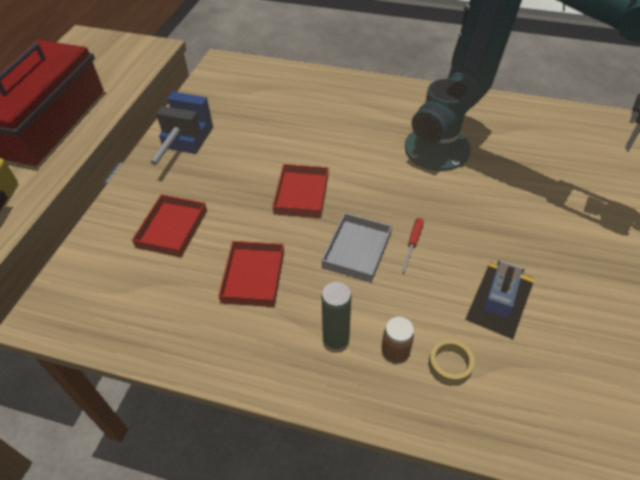

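View pics/side0.png

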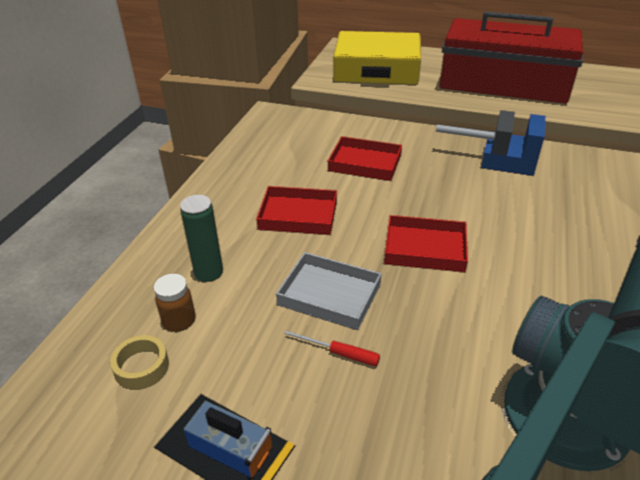

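```bash
python3 -c "
import bench
print([n for n in dir(bench) if n[0]!='_']); print(getattr(bench,'hold_point_z',None))"
```

```text
['IKError', 'calibration', 'close_job', 'get_obs', 'hold_point_z', 'snapshot']
0.0188
```

Scene picture: the caddy sits on the black mat at (505,290), with the yellow stripe towards the robot. The steel tray is at (357,247), the screwdriver at (412,245), the can at (337,315), the jar at (398,340) and the tape at (452,362). Lookalikes for the tray are the red trays at (170,225), (301,190) and (252,272), and the vise at (187,120) is the other blue thing. I choose the grey tray and the caddy on the mat, and check both in one close crop.

```bash
python3 - <<'E'
import cv2,numpy as np
s=cv2.imread("pics/scene0.png"); d=cv2.imread("pics/side0.png")
r=lambda i,x,y,w,h,W,H:cv2.resize(i[y:y+h,x:x+w],(W,H),interpolation=cv2.INTER_CUBIC)
a=r(s,460,250,80,90,400,450)  # x5 
b=r(d,150,390,160,90,640,360)
c=r(s,315,205,80,80,320,320)
e=r(d,270,245,120,90,400,300)
top=np.hstack([r(s,460,250,80,90,320,300),r(d,150,390,160,90,480,300)])
bot=np.hstack([r(s,315,205,80,80,320,300),r(d,270,245,120,90,480,300)])
cv2.imwrite("pics/crop0.png",np.vstack([top,bot]))
E
```

```text
(no output)
```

View pics/crop0.png

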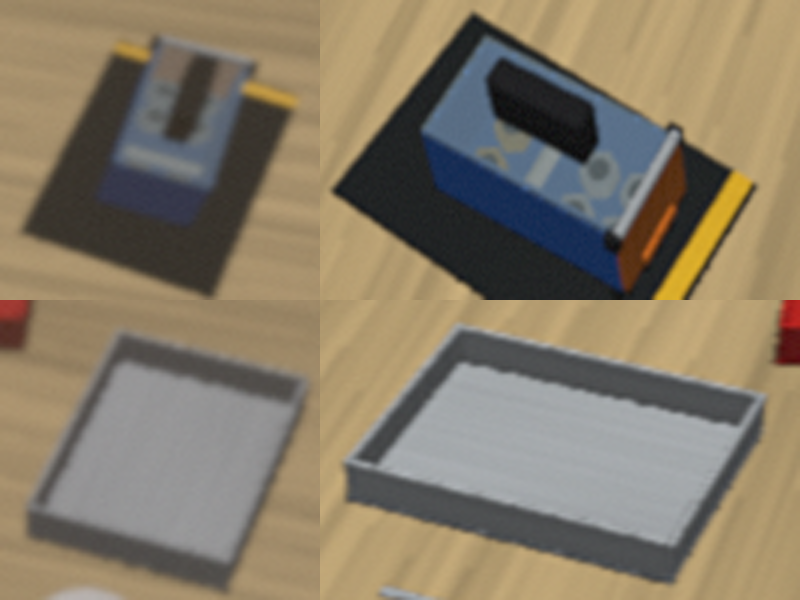

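Crops: top left is the caddy in scene view, with the orange flap facing the yellow stripe. Bottom row is the grey steel tray, rim corners in scene ≈ (345,213.5), (392,226), (372,276), (322,261). Two grey nuts show in front of the white ridge and brass ones behind it. The choice holds, so I compute positions.

```bash
cat > h.py <<'E'
import numpy as np, cv2
from scipy.spatial.transform import Rotation as R
from bench import *
def cam(n,obs=None):
    c=calibration(n); K=c["camera_matrix"]
    if n=="wrist":
        o=obs or get_obs(); T=c["tool_from_camera"]; Rt=R.from_euler("xyz",o["ee_rot"]).as_matrix()
        return K,Rt@T[:3,:3],Rt@T[:3,3]+o["tool_pos"]
    return K,R.from_euler("xyz",c["orientation"]).as_matrix(),c["eye"]
def ray(C,u,v):
    K,r,e=C; d=np.linalg.inv(K)@[u,v,1]; return r@[d[0],-d[1],-d[2]]
def onplane(C,u,v,z): d=ray(C,u,v); return C[2]+d*(z-C[2][2])/d[2]
def proj(C,p):
    K,r,e=C; q=r.T@(np.asarray(p)-e); w=K@[q[0],-q[1],-q[2]]; return w[:2]/w[2]
E
python3 - <<'E'
from h import *
np.set_printoptions(precision=4,suppress=True)
S,D=cam("scene"),cam("side")
def rep(t,C,pts,z):
    P=np.array([onplane(C,*p,z)[:2] for p in pts]); e=np.diff(P,axis=0)
    print(t,P.tolist(),"mean",P.mean(0),"len",np.linalg.norm(e,axis=1),"ang",np.degrees(np.arctan2(e[:,1],e[:,0])))
rep("mat",S,[(488.75,263.5),(534.25,280),(513,338.5),(466.25,319)],.004)
rep("matD",D,[(155,447),(201.7,394.5),(294.3,445.5)],.004)
rep("rib D",D,[(150+178/3,390+69/3.33),(150+270/3,390+115/3.33)],.09)
rep("roofD",D,[(184,429),(205.7,401.1),(267.3,429),(246.7,462)],.056)
rep("trayS",S,[(345,213.5),(391.75,225.8),(372,275.7),(322,261)],.035)
rep("trayD",D,[(305,253),(381,274),(358,321.5),(277,294)],.035)
rep("can S",S,[(337,343)],0);rep("jar",S,[(398,356)],0);rep("tapeD",D,[(139,370)],0);rep("sd",D,[(285,333),(380,360)],0.01)
E
```

```text
mat [[0.43027431021360474, 0.19995687642457124], [0.45403605745944653, 0.31744725124192813], [0.6433241047812293, 0.27415552483150574], [0.6181316294876273, 0.16105742296021383]] mean [0.5364 0.2382] len [0.1199 0.1942 0.1159] ang [  78.5665  -12.8824 -102.5576]
matD [[0.6385883956884988, 0.27308751565043704], [0.6120981485596813, 0.15834504038937247], [0.4215711069764898, 0.20104039936310986]] mean [0.5574 0.2108] len [0.1178 0.1953] ang [-102.9999  167.3692]
rib D [[0.5471346318491788, 0.23180744673374787], [0.4915936095255303, 0.23946605437603014]] mean [0.5194 0.2356] len [0.0561] ang [172.1489]
roofD [[0.58510650227329, 0.25516541875639664], [0.5757521614780337, 0.198298794148366], [0.4593843103466036, 0.2151400414639198], [0.46806138990472346, 0.2759734088580657]] mean [0.5221 0.2361] len [0.0576 0.1176 0.0614] ang [-99.3413 171.7651  81.8823]
trayS [[0.38246122012094064, -0.20582275762956947], [0.39360280907914436, -0.0709664160969641], [0.5728389297269586, -0.08689721280032676], [0.5606667917415523, -0.2224361071162262]] mean [ 0.4774 -0.1465] len [0.1353 0.1799 0.1361] ang [ 85.2771  -5.0792 -95.1317]
trayD [[0.5495353799292959, -0.22305517291384114], [0.37475599210980304, -0.20685201829951194], [0.3862048989952376, -0.06399859636484995], [0.5623616931786358, -0.0867755501504125]] mean [ 0.4682 -0.1452] len [0.1755 0.1433 0.1776] ang [174.7035  85.4179  -7.3674]
can S [[0.763664934020569, -0.12840811123887802]] mean [ 0.7637 -0.1284] len [] ang []
jar [[0.7590886288454713, 0.01842481959617245]] mean [0.7591 0.0184] len [] ang []
tapeD [[0.7504466441165893, 0.1429735003470266]] mean [0.7504 0.143 ] len [] ang []
sd [[0.5191272268832334, -0.014669922590279882], [0.32775780557046774, -0.006302655751503683]] mean [ 0.4234 -0.0105] len [0.1916] ang [177.4964]
```

```bash
cat >> h.py <<'E'
def togo(p,yaw_x=None,o=None):
    "shift (cm, tool axes) to TCP world p; turn about tool z so that tool x points to yaw_x deg"
    o=o or get_obs(); M=R.from_euler("xyz",o["ee_rot"]).as_matrix()
    print("tcp",o["tool_pos"].round(4),"rot",o["ee_rot"].round(4),"t",round(o["time"],2),"w",round(o["width"],4),"F",o["wrist_force"].round(2))
    print("shift cm",(100*M.T@(np.asarray(p)-o["tool_pos"])).round(2))
    if yaw_x is not None:
        v=M.T@[np.cos(np.radians(yaw_x)),np.sin(np.radians(yaw_x)),0]; print("turn z",np.arctan2(v[1],v[0]).round(4))
E
python3 - <<'E'
from h import *
togo([.50,.238,.20],172)
E
```

```text
tcp [0.1364 0.5324 0.2046] rot [-3.1399e+00 -1.0000e-04  2.8908e+00] t 0.15 w 0.0941 F [-0.45 -0.35  0.04]
shift cm [-42.53 -19.49   0.48]
turn z -0.1112
```

Call:
step_arm(increments="-2.5 -1.2 0 0 0 0; -4.2 -1.9 0 0 0 0; -4.5 -2.0 0 0 0 0; -4.5 -2.0 0 0 0 0; -4.5 -2.0 0 0 0 0", claw=-1)

```text
time: 0.65
tool_pos: [0.3106, 0.3931, 0.2052]
ee_rot: [-3.141, -0.0, 2.891]
wrist_force: [1.3, 0.5, 0.1]
width: 0.094
```

Call:
step_arm(increments="-4.5 -2.0 0 0 0 0; -4.5 -2.0 0 0 0 0; -4.5 -2.0 0 0 0 0; -4.2 -2.0 0 0 0 0; -3.0 -1.6 0 0 0 0")

```text
time: 1.15
tool_pos: [0.488, 0.2479, 0.2049]
ee_rot: [-3.141, -0.0, 2.889]
wrist_force: [0.1, 0.4, 0.8]
width: 0.0938
```

Call:
step_arm(increments="-1.6 -0.8 0 0 0 0; 0 0 0 0 0 -0.055; 0 0 0 0 0 -0.055; 0 0 0 0 0 0; 0 0 0 0 0 0")

```text
time: 1.65
tool_pos: [0.4993, 0.239, 0.2054]
ee_rot: [3.141, -0.001, 3.001]
wrist_force: [-0.7, 0.0, -0.4]
width: 0.094
```

```bash
python3 - <<'E'
from h import *
togo([.521,.236,.15],172)
o=get_obs();im=snapshot("wrist")
C=cam("wrist",o)
print([proj(C,p).round(1) for p in([.521,.236,.09],[.552,.232,.09],[.49,.240,.09],[.4605,.246,.056])])
cv2.imwrite("pics/w1.png",im[...,::-1]); np.save("w1.npy",[o["tool_pos"],o["ee_rot"]])
E
```

```text
tcp [0.4993 0.239  0.2054] rot [ 3.1414e+00 -5.0000e-04  3.0007e+00] t 1.65 w 0.094 F [-0.68  0.03 -0.36]
shift cm [-2.19  0.01  5.54]
turn z -0.0013
[array([319.6, 259.4]), array([320.1, 292.2]), array([319.2, 224.7]), array([321.2, 184.3])]
```

View pics/w1.png

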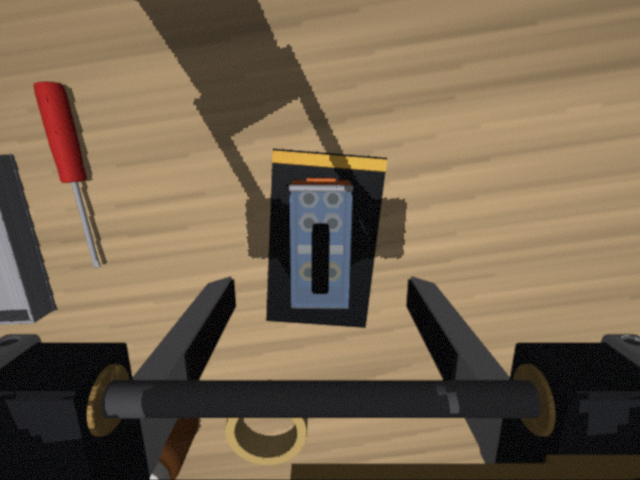

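Wrist view: the rib spans (320,224)–(320,293), as predicted. Nuts lie in front of the white ridge (row 249) and the brass behind it. The mat stripe is at row 158. I descend.

Call:
step_arm(increments="-1.2 0 2.0 0 0 0; -1.0 0 4.0 0 0 0; 0 0 4.0 0 0 0; 0 0 2.0 0 0 0; 0 0 1.2 0 0 0")

```text
time: 2.2
tool_pos: [0.5199, 0.2352, 0.0707]
ee_rot: [-3.14, -0.004, 3.001]
wrist_force: [0.1, -1.0, 0.7]
width: 0.094
```

Call:
step_arm(increments="0 0 0.6 0 0 0; 0 0 0.4 0 0 0; 0 0 0 0 0 0; 0 0 0 0 0 0")

```text
time: 2.6
tool_pos: [0.5225, 0.2357, 0.065]
ee_rot: [3.14, 0.002, 3.001]
wrist_force: [-0.4, 0.4, -0.6]
width: 0.0937
```

Call:
step_arm(increments="0 0 0 0 0 0; 0 0 0 0 0 0; 0 0 0 0 0 0; 0 0 0 0 0 0; 0 0 0 0 0 0", claw=1)

```text
time: 3.1
tool_pos: [0.5216, 0.2354, 0.0635]
ee_rot: [3.142, 0.0, 3.001]
wrist_force: [-0.4, -0.2, 0.5]
width: 0.0572
```

Call:
step_arm(increments="0 0 0 0 0 0; 0 0 0 0 0 0; 0 0 0 0 0 0; 0 0 0 0 0 0; 0 0 0 0 0 0")

```text
time: 3.6
tool_pos: [0.5216, 0.2353, 0.0635]
ee_rot: [3.142, -0.0, 3.001]
wrist_force: [-0.2, -0.7, 0.3]
width: 0.0172
```

Call:
step_arm(increments="0 0 0 0 0 0; 0 0 -0.5 0 0 0; 0 0 -1.0 0 0 0; 0 0 -2.0 0 0 0; 0 0 -2.0 0 0 0")

```text
time: 4.1
tool_pos: [0.521, 0.2352, 0.1187]
ee_rot: [-3.141, -0.002, 3.001]
wrist_force: [-0.8, 0.3, -3.8]
width: 0.0156
```

Call:
step_arm(increments="0 0 -1.0 0 0 0; 0 0 -0.5 0 0 0; 0 0 0 0 0 0; 0 0 0 0 0 0")

```text
time: 4.5
tool_pos: [0.521, 0.2351, 0.1324]
ee_rot: [-3.141, -0.002, 3.001]
wrist_force: [0.2, -0.3, -4.2]
width: 0.0157
```

```bash
python3 - <<'E'
from h import *
togo([.551,-.156,.11],172)
cv2.imwrite("pics/d2.png",cv2.resize(snapshot("side")[300:480,100:400,::-1],(800,480)))
E
```

```text
tcp [0.521  0.2351 0.1324] rot [-3.1408e+00 -1.7000e-03  3.0008e+00] t 4.5 w 0.0157 F [ 0.17 -0.32 -4.19]
shift cm [ -8.46 -38.3    2.26]
turn z -0.0012
```

View pics/d2.png

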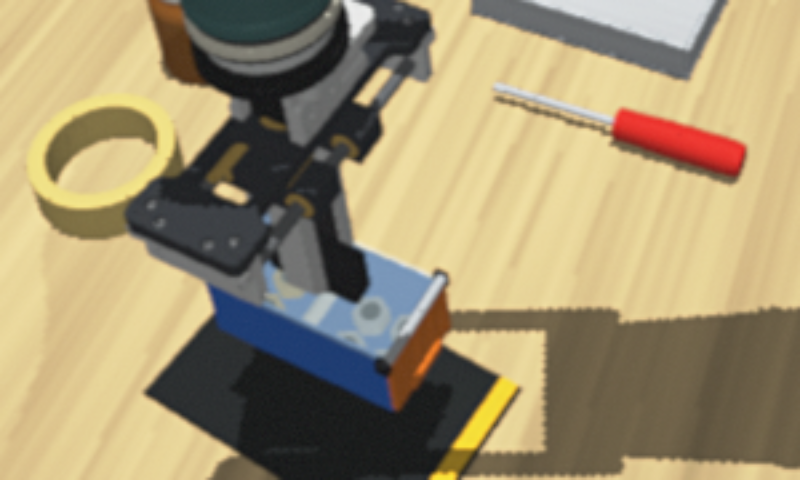

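The caddy is held level, 70 mm up, with its flap shut. Nothing lies in the path to the tray except the screwdriver, well below.

Call:
step_arm(increments="-0.2 -1.0 0 0 0 0; -0.4 -2.0 0 0 0 0; -0.7 -3.0 0 0 0 0; -0.7 -3.3 0 0 0 0; -0.7 -3.3 0 0 0 0")

```text
time: 5.05
tool_pos: [0.5301, 0.105, 0.1327]
ee_rot: [-3.141, -0.001, 3.001]
wrist_force: [0.6, -0.3, -4.4]
width: 0.0156
```

Call:
step_arm(increments="-0.7 -3.3 0 0 0 0; -0.7 -3.3 0 0 0 0; -0.7 -3.3 0 0 0 0; -0.7 -3.3 0 0 0 0; -0.7 -3.3 0 0 0 0")

```text
time: 5.55
tool_pos: [0.5414, -0.0635, 0.1328]
ee_rot: [-3.141, -0.001, 3.0]
wrist_force: [-0.2, 0.2, -3.6]
width: 0.0159
```

Call:
step_arm(increments="-0.7 -3.0 0 0 0 0; -0.6 -2.6 0 0 0 0; -0.6 -2.1 0 0 0 0; -0.3 -1.2 0 0 0 0; -0.1 -0.3 0 0 0 0")

```text
time: 6.05
tool_pos: [0.5515, -0.1572, 0.1328]
ee_rot: [3.141, -0.001, 2.999]
wrist_force: [-0.2, 0.4, -3.1]
width: 0.0155
```

Call:
step_arm(increments="0 0 0.5 0 0 0; 0 0 1.0 0 0 0; 0 0 0.7 0 0 0; 0 0 0 0 0 0; 0 0 0 0 0 0")

```text
time: 6.55
tool_pos: [0.5517, -0.155, 0.1108]
ee_rot: [3.141, -0.001, 3.002]
wrist_force: [0.0, 2.0, -4.3]
width: 0.0153
```

```bash
python3 - <<'E'
from h import *
togo([.551,-.156,.105],172)
o=get_obs();M=R.from_euler("xyz",o["ee_rot"]).as_matrix()
print("mouth",o["tool_pos"]+M@[.06,0,.0555])
# pivot about mouth: per-row turn -a about tool y; shift in tool axes before turn
p=np.array([6,0,5.55])
for a in(.05,.1): print(a,(p-R.from_rotvec([0,-a,0]).as_matrix()@p).round(3))
a=snapshot("scene")[180:300,290:450,::-1]; b=snapshot("side")[180:360,220:460,::-1]
cv2.imwrite("pics/tr3.png",np.hstack([cv2.resize(a,(400,300)),cv2.resize(b,(400,300))]))
E
```

```text
tcp [ 0.5517 -0.155   0.1108] rot [ 3.1411e+00 -1.2000e-03  3.0017e+00] t 6.55 w 0.0153 F [ 0.03  1.99 -4.29]
shift cm [ 0.06 -0.11  0.58]
turn z -0.0002
mouth [ 0.49225186 -0.14663706  0.05540964]
0.05 [ 0.285  0.    -0.293]
0.1 [ 0.584  0.    -0.571]
```

View pics/tr3.png

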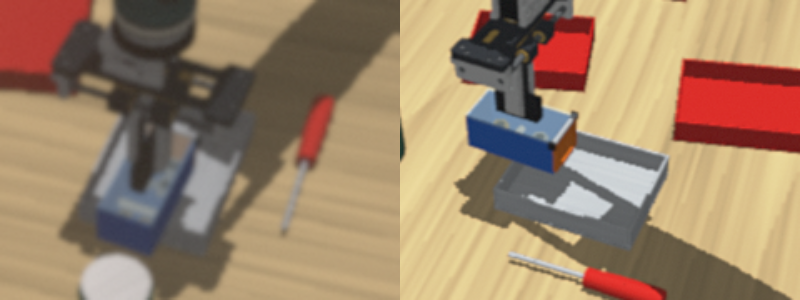

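Both views: the caddy is level over the steel tray, with its mouth about mid-tray. Now I lower it and tip it about the mouth edge.

Call:
step_arm(increments="0 0 0.3 0 0 0; 0 0 0.5 0 0 0; 0.28 0 -0.29 0 -0.05 0; 0.28 0 -0.29 0 -0.05 0; 0.28 0 -0.29 0 -0.05 0")

```text
time: 7.15
tool_pos: [0.543, -0.1545, 0.1113]
ee_rot: [3.141, 0.151, 3.001]
wrist_force: [0.2, 0.8, -4.8]
width: 0.0159
```

Call:
step_arm(increments="0.28 0 -0.29 0 -0.05 0; 0.28 0 -0.29 0 -0.05 0; 0.28 0 -0.29 0 -0.05 0; 0.28 0 -0.29 0 -0.05 0; 0.28 0 -0.29 0 -0.05 0")

```text
time: 7.65
tool_pos: [0.5254, -0.1519, 0.1218]
ee_rot: [3.141, 0.4, 3.001]
wrist_force: [0.0, -0.7, -3.5]
width: 0.0158
```

Call:
step_arm(increments="0.28 0 -0.29 0 -0.05 0; 0.28 0 -0.29 0 -0.05 0; 0.28 0 -0.29 0 -0.05 0; 0.14 0 -0.14 0 -0.025 0; 0.14 0 -0.14 0 -0.025 0")

```text
time: 8.15
tool_pos: [0.5108, -0.1499, 0.1272]
ee_rot: [3.142, 0.601, 3.001]
wrist_force: [-0.7, -1.2, -3.1]
width: 0.0157
```

Call:
step_arm(increments="0.14 0 -0.14 0 -0.025 0; 0.14 0 -0.14 0 -0.025 0; 0.14 0 -0.14 0 -0.025 0; 0 0 0 0 0 0; 0 0 0 0 0 0")

```text
time: 8.65
tool_pos: [0.5054, -0.1493, 0.1283]
ee_rot: [3.142, 0.675, 3.0]
wrist_force: [0.4, -0.4, -2.8]
width: 0.0157
```

```bash
python3 - <<'E'
from h import *
togo([.551,-.156,.105])
o=get_obs();M=R.from_euler("xyz",o["ee_rot"]).as_matrix()
print("mouth",o["tool_pos"]+M@[.06,0,.0555],"tilt",np.degrees(np.arccos(-M[2,2])))
a=snapshot("scene")[180:300,290:450,::-1]; b=snapshot("side")[180:360,240:440,::-1]
cv2.imwrite("pics/tr4.png",np.hstack([cv2.resize(a,(400,300)),cv2.resize(b,(400,360))[:300]]))
E
```

```text
tcp [ 0.5054 -0.1493  0.1283] rot [3.1416 0.6751 3.0005] t 8.65 w 0.0157 F [ 0.41 -0.44 -2.75]
shift cm [-2.14 -0.02  4.7 ]
mouth [ 0.49335006 -0.14760015  0.0474673 ] tilt 38.681852928398776
```

View pics/tr4.png

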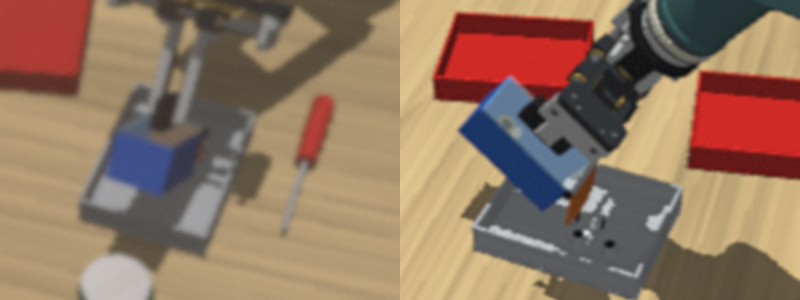

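At 38.7° the flap hangs open and nuts lie in the tray around (595,225). I tip a little further, wait, and count.

Call:
step_arm(increments="0.14 0 -0.14 0 -0.025 0; 0.14 0 -0.14 0 -0.025 0; 0.06 0 -0.06 0 -0.01 0; 0 0 0 0 0 0; 0 0 0 0 0 0")

```text
time: 9.25
tool_pos: [0.5008, -0.1487, 0.1289]
ee_rot: [-3.141, 0.735, 3.001]
wrist_force: [0.2, -0.9, -3.6]
width: 0.0157
```

Call:
step_arm(increments="0 0 0 0 0 0; 0 0 0 0 0 0; 0 0 0 0 0 0; 0 0 0 0 0 0; 0 0 0 0 0 0")

```text
time: 9.75
tool_pos: [0.5008, -0.1485, 0.1287]
ee_rot: [3.141, 0.735, 3.001]
wrist_force: [-0.5, -0.5, -2.5]
width: 0.0155
```

```bash
python3 - <<'E'
from h import *
togo([.551,-.156,.105])
a=snapshot("wrist")[60:360,170:470,::-1]; b=snapshot("side")[240:340,300:400,::-1]
cv2.imwrite("pics/tr5.png",np.hstack([cv2.resize(a,(400,400)),cv2.resize(b,(400,400),interpolation=cv2.INTER_CUBIC)]))
E
```

```text
tcp [ 0.5008 -0.1485  0.1287] rot [3.1415 0.735  3.0008] t 9.75 w 0.0155 F [-0.46 -0.49 -2.5 ]
shift cm [-2.17 -0.04  5.16]
```

View pics/tr5.png

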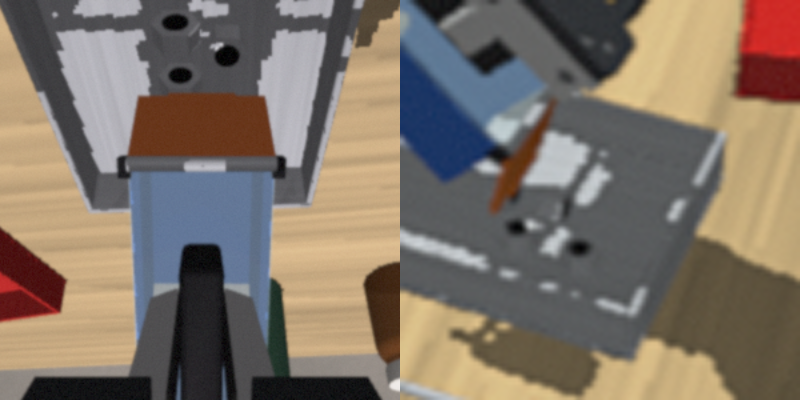

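Wrist crop: the front bay is empty and three nuts are visible in the tray. The fourth is probably hidden under the flap. I rise straight up still tilted, then look.

Call:
step_arm(increments="-0.3 0 -0.3 0 0 0; -0.6 0 -0.7 0 0 0; -0.9 0 -1.0 0 0 0; -0.9 0 -1.0 0 0 0; -0.3 0 -0.3 0 0 0")

```text
time: 10.35
tool_pos: [0.5022, -0.1494, 0.1776]
ee_rot: [-3.138, 0.74, 3.003]
wrist_force: [-0.4, -0.7, -1.7]
width: 0.0159
```

Call:
step_arm(increments="0 0 -0.6 0 0 0; 0 0 -1.2 0 0 0; 0 0 -1.2 0 0 0; 0 0 -0.6 0 0 0; 0 0 0 0 0 0")

```text
time: 10.85
tool_pos: [0.4768, -0.1454, 0.201]
ee_rot: [-3.141, 0.737, 3.001]
wrist_force: [-0.8, 0.1, -3.7]
width: 0.0158
```

```bash
python3 - <<'E'
from h import *
togo([.551,-.156,.105])
a=snapshot("wrist")[60:360,170:470,::-1]; b=snapshot("side")[230:330,270:390,::-1]
cv2.imwrite("pics/tr6.png",np.hstack([cv2.resize(a,(400,400)),cv2.resize(b,(400,333),interpolation=cv2.INTER_CUBIC)[:400].repeat(1,0) if 0 else cv2.copyMakeBorder(cv2.resize(b,(400,333),interpolation=cv2.INTER_CUBIC),0,67,0,0,0)]))
E
```

```text
tcp [ 0.4768 -0.1454  0.201 ] rot [-3.1405  0.7365  3.0009] t 10.85 w 0.0158 F [-0.77  0.06 -3.69]
shift cm [9.000e-01 1.000e-02 1.214e+01]
```

View pics/tr6.png

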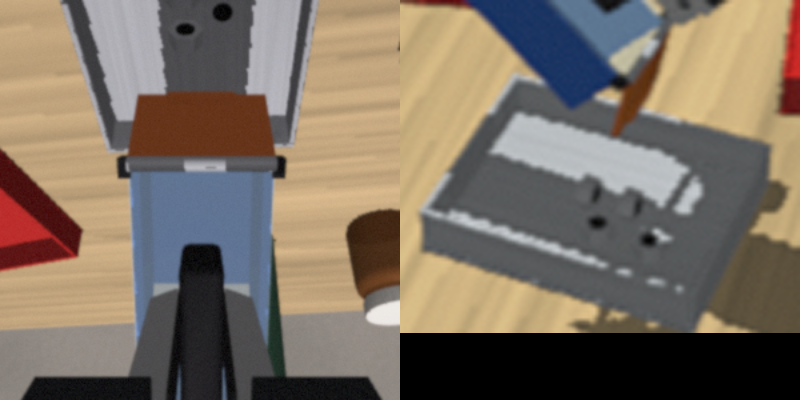

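Side crop: the nuts show in the tray around (592,190), (632,205), (598,222) and (648,240). I will confirm once the caddy is out of the way. I level it and carry it back.

Call:
step_arm(increments="0 0 0 0 0.04 0; 0 0 0 0 0.08 0; 0 0 0 0 0.08 0; 0 0 0 0 0.08 0; 0 0 0 0 0.08 0")

```text
time: 11.45
tool_pos: [0.4773, -0.1449, 0.1996]
ee_rot: [3.141, 0.372, 3.001]
wrist_force: [0.6, -1.0, -2.9]
width: 0.0161
```

Call:
step_arm(increments="0 0 0 0 0.08 0; 0 0 0 0 0.08 0; 0 0 0 0 0.08 0; 0 0 0 0 0.08 0; 0 0 0 0 0.055 0")

```text
time: 11.95
tool_pos: [0.4785, -0.145, 0.1992]
ee_rot: [3.141, -0.002, 3.002]
wrist_force: [0.5, 0.9, -3.9]
width: 0.0154
```

Call:
step_arm(increments="0 1.0 0 0 0 0; 0 2.0 0 0 0 0; 0.1 3.0 0 0 0 0; 0.1 3.3 0.5 0 0 0; 0.1 3.3 0.5 0 0 0")

```text
time: 12.45
tool_pos: [0.4919, -0.018, 0.1898]
ee_rot: [3.14, 0.002, 3.001]
wrist_force: [-0.2, 0.2, -3.2]
width: 0.0157
```

Call:
step_arm(increments="0.1 3.3 0.5 0 0 0; 0.1 3.3 0.5 0 0 0; 0.1 3.3 0.5 0 0 0; 0.1 3.3 0.5 0 0 0; 0.1 3.3 0.5 0 0 0")

```text
time: 12.95
tool_pos: [0.5096, 0.1465, 0.1646]
ee_rot: [3.14, 0.001, 3.001]
wrist_force: [0.3, -0.1, -2.8]
width: 0.0156
```

Call:
step_arm(increments="0.1 3.0 0.5 0 0 0; 0 2.6 0.5 0 0 0; 0 2.1 0.5 0 0 0; 0 1.2 0 0 0 0; 0 0 0 0 0 0")

```text
time: 13.45
tool_pos: [0.5209, 0.234, 0.1497]
ee_rot: [3.141, -0.0, 3.003]
wrist_force: [0.1, -0.7, -3.3]
width: 0.0158
```

```bash
python3 - <<'E'
from h import *
togo([.5216,.2353,.0640],172)
a=snapshot("scene")[205:285,315:395,::-1]; b=snapshot("side")
r=lambda i,w,h:cv2.resize(cv2.convertScaleAbs(i,alpha=1.4,beta=10),(w,h),interpolation=cv2.INTER_CUBIC)
top=np.hstack([r(a,330,330),r(b[250:330,270:385,::-1],470,330)])
bot=np.hstack([r(b[380:470,150:330,::-1],500,250),np.zeros((250,300,3),np.uint8)])
cv2.imwrite("pics/tr7.png",np.vstack([top,bot]))
E
```

```text
tcp [0.5209 0.234  0.1497] rot [ 3.1406e+00 -1.0000e-04  3.0031e+00] t 13.45 w 0.0158 F [ 0.13 -0.74 -3.33]
shift cm [-0.05  0.13  8.57]
turn z 0.0011
```

View pics/tr7.png

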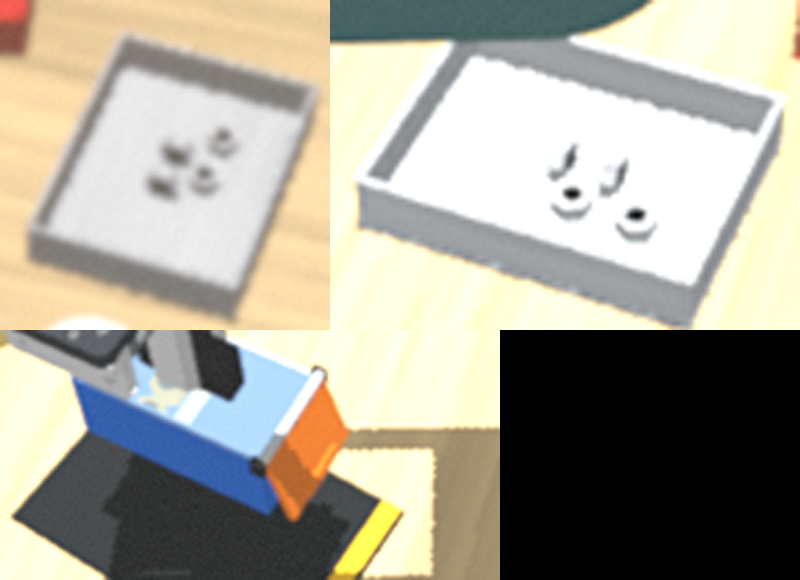

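All four nuts are in the tray, the front bay is empty, and the flap is ajar. I set the caddy down.

Call:
step_arm(increments="-0.05 0.1 1.5 0 0 0; 0 0 2.5 0 0 0; 0 0 2.5 0 0 0; 0 0 1.0 0 0 0; 0 0 0.4 0 0 0")

```text
time: 14.05
tool_pos: [0.5209, 0.2322, 0.069]
ee_rot: [-3.14, -0.003, 3.0]
wrist_force: [-0.7, 0.6, -3.0]
width: 0.0159
```

Call:
step_arm(increments="0 0 0.3 0 0 0; 0 0 0.2 0 0 0; 0 0 0.1 0 0 0; 0 0 0 0 0 0; 0 0 0 0 0 0")

```text
time: 14.55
tool_pos: [0.5224, 0.2335, 0.0657]
ee_rot: [3.141, 0.001, 3.001]
wrist_force: [-0.0, -0.8, -3.0]
width: 0.0152
```

Call:
step_arm(increments="0 0.15 0.1 0 0 0; 0 0 0 0 0 0; 0 0 0 0 0 0")

```text
time: 14.85
tool_pos: [0.5222, 0.2348, 0.064]
ee_rot: [3.142, -0.0, 3.001]
wrist_force: [-0.2, 0.3, -2.2]
width: 0.0158
```

Call:
step_arm(increments="0 0 0.1 0 0 0; 0 0 0 0 0 0; 0 0 0 0 0 0")

```text
time: 15.15
tool_pos: [0.5225, 0.2349, 0.0635]
ee_rot: [3.141, 0.001, 3.001]
wrist_force: [0.2, 0.5, 0.7]
width: 0.0161
```

Call:
step_arm(increments="0 0 0 0 0 0; 0 0 0 0 0 0; 0 0 0 0 0 0; 0 0 0 0 0 0; 0 0 0 0 0 0", claw=-0.2)

```text
time: 15.65
tool_pos: [0.5223, 0.2348, 0.0632]
ee_rot: [3.141, 0.0, 3.001]
wrist_force: [0.0, -0.4, -0.3]
width: 0.0525
```

Call:
step_arm(increments="0 0 0 0 0 0; 0 0 -1.0 0 0 0; 0 0 -3.0 0 0 0; 0 0 -3.0 0 0 0; 0 0 -2.0 0 0 0")

```text
time: 16.15
tool_pos: [0.5231, 0.2351, 0.1565]
ee_rot: [3.14, 0.003, 3.001]
wrist_force: [0.1, -0.4, -0.8]
width: 0.0565
```

Call:
step_arm(increments="2.0 0 0 0 0 0; 4.0 0 0 0 0 0; 4.0 0 0 0 0 0; 2.5 0 0 0 0 0; 0 0 0 0 0 0", claw=1)

```text
time: 16.65
tool_pos: [0.3964, 0.2529, 0.1543]
ee_rot: [3.14, 0.001, 3.003]
wrist_force: [0.2, -1.0, -0.1]
width: 0.0199
```

Call:
step_arm(increments="0 0 0 0 0 0; 0 0 0 0 0 0; 0 0 0 0 0 0; 0 0 0 0 0 0")

```text
time: 17.05
tool_pos: [0.3993, 0.2521, 0.1529]
ee_rot: [-3.141, -0.0, 3.0]
wrist_force: [0.7, 0.0, -0.2]
width: 0.0006
```

```bash
cat >> h.py <<'E'
def flapbox(im):
    h=cv2.cvtColor(im[380:475,150:300],cv2.COLOR_RGB2HSV)
    o=[]
    for lo,hi in(((3,170,60),(15,255,255)),((105,120,30),(125,255,255))):
        m=cv2.inRange(h,lo,hi); n,_,s,c=cv2.connectedComponentsWithStats(m); i=1+s[1:,4].argmax(); o+=[(s[i]+[150,380,0,0,0]).tolist(),c[i].round(1).tolist()]
    return o
E
python3 - <<'E'
from h import *
togo([.5225,.2349,.0635])
print(flapbox(cv2.imread("pics/side0.png")[...,::-1])); b=snapshot("side"); print(flapbox(b))
o=get_obs();w=snapshot("wrist"); C=cam("wrist",o)
q=lambda x,y,z:proj(C,np.array([.5225,.2349,.004])+R.from_euler('z',-8,degrees=True).apply([x,y,z])).round(1).tolist()
print([q(*p) for p in((-.06,.029,.052),(-.06,-.029,.052),(.06,.029,.052),(-.064,.029,.004),(-.064,-.029,.004),(-.084,0,.006))])
r=lambda i,w,h:cv2.resize(i[...,::-1],(w,h),interpolation=cv2.INTER_CUBIC)
cv2.imwrite("pics/f8.png",np.hstack([r(w[100:420,170:470],375,400),r(b[370:470,150:300],425,283)]) if 0 else np.hstack([r(w[100:420,170:470],375,400),cv2.copyMakeBorder(r(b[370:470,150:300],425,283),0,117,0,0,0)]))
E
```

```text
tcp [0.3993 0.2521 0.1529] rot [-3.1414e+00 -3.0000e-04  2.9998e+00] t 17.05 w 0.0006 F [ 0.66  0.02 -0.15]
shift cm [-12.44   0.04   8.93]
[[250, 435, 22, 40, 338], [110.7, 76.0], [184, 431, 66, 44, 917], [66.6, 73.0]]
[[250, 439, 27, 36, 520], [113.2, 76.6], [184, 431, 69, 44, 949], [67.4, 73.3]]
[[353.6, 313.3], [286.2, 313.4], [350.6, 426.8], [349.4, 286.5], [290.7, 286.6], [320.0, 268.3]]
```

View pics/f8.png

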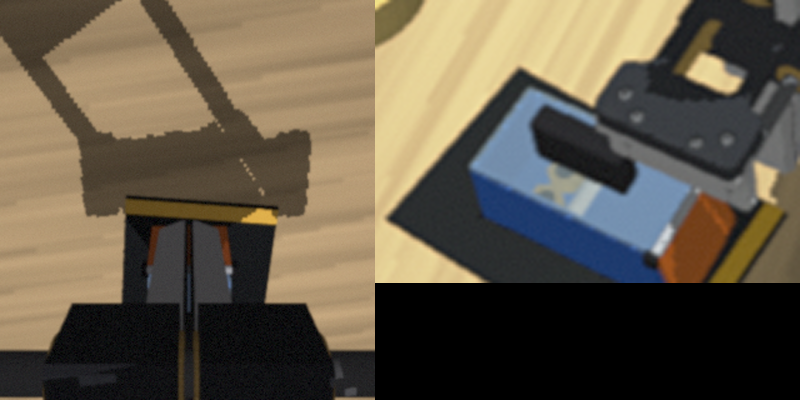

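The caddy is upright on the mat, the brass is behind the ridge, and the flap is ajar about 7–10 mm. I lower the closed fingers in front of it and push gently.

Call:
step_arm(increments="0 0 2.0 0 0 0; 0 0 4.0 0 0 0; 0 0 4.0 0 0 0; 0 0 2.2 0 0 0; 0 0 1.0 0 0 0")

```text
time: 17.65
tool_pos: [0.3967, 0.2513, 0.0181]
ee_rot: [-3.139, -0.004, 3.001]
wrist_force: [0.7, -0.1, -0.3]
width: 0.0002
```

Call:
step_arm(increments="-0.5 0 0 0 0 0; -1.0 0 0 0 0 0; -1.0 0 0 0 0 0; -0.7 0 0 0 0 0; 0 0 0 0 0 0")

```text
time: 18.15
tool_pos: [0.4322, 0.2479, 0.0222]
ee_rot: [3.14, 0.002, 3.0]
wrist_force: [-0.2, -0.3, 0.2]
width: 0.0007
```

```bash
cat >> h.py <<'E'
def avgF(n=8):
    f=[];M=None
    for _ in range(n):
        o=get_obs(); M=R.from_euler("xyz",o["ee_rot"]).as_matrix(); f.append(M.T@o["wrist_force"]); im=snapshot("side")
    f=np.array(f); print("Ftool",f.mean(0).round(2),"+-",(f.std(0)/n**.5).round(2)); togo([.5225,.2349,.0635]); print(flapbox(im))
E
python3 -c "
from h import *
avgF()"
```

```text
Ftool [ 0.08  0.12 -0.42] +- [0.13 0.21 0.06]
tcp [0.4299 0.2479 0.021 ] rot [ 3.1415e+00 -1.0000e-04  3.0011e+00] t 18.55 w 0.0004 F [0.36 0.32 0.68]
shift cm [-9.35  0.01 -4.25]
[[258, 444, 8, 8, 38], [111.7, 67.9], [184, 431, 39, 31, 513], [52.8, 65.9]]
```

Now offset 9.35 cm. I push slowly towards about 7.5.

Call:
step_arm(increments="-0.3 0 0 0 0 0; -0.3 0 0 0 0 0; -0.2 0 0 0 0 0; -0.2 0 0 0 0 0; -0.2 0 0 0 0 0")

```text
time: 19.05
tool_pos: [0.4423, 0.2461, 0.021]
ee_rot: [3.142, 0.0, 3.001]
wrist_force: [0.7, -0.1, 0.1]
width: 0.0
```

Call:
step_arm(increments="-0.2 0 0 0 0 0; -0.2 0 0 0 0 0; -0.2 0 0 0 0 0; 0 0 0 0 0 0; 0 0 0 0 0 0")

```text
time: 19.55
tool_pos: [0.448, 0.2453, 0.021]
ee_rot: [3.142, -0.0, 3.001]
wrist_force: [1.3, 0.1, -0.7]
width: 0.0005
```

```bash
python3 -c "
from h import *
avgF()"
```

```text
Ftool [0.07 0.24 0.3 ] +- [0.19 0.14 0.18]
tcp [0.4479 0.2453 0.0211] rot [3.1415 0.     3.0008] t 19.95 w 0.0005 F [ 0.91 -0.   -0.12]
shift cm [-7.53  0.02 -4.24]
[[258, 463, 7, 9, 34], [110.4, 86.6], [184, 431, 28, 25, 346], [47.0, 62.9]]
```

Call:
step_arm(increments="-0.1 0 0 0 0 0; -0.1 0 0 0 0 0; -0.1 0 0 0 0 0; 0 0 0 0 0 0; 0 0 0 0 0 0")

```text
time: 20.45
tool_pos: [0.451, 0.2448, 0.0211]
ee_rot: [3.142, 0.0, 3.001]
wrist_force: [0.8, 0.0, -0.2]
width: 0.0003
```

```bash
python3 -c "
from h import *
avgF(12)"
```

```text
Ftool [ 0.13  0.06 -0.06] +- [0.13 0.07 0.13]
tcp [0.4509 0.2449 0.021 ] rot [ 3.1415 -0.      3.0008] t 21.05 w 0.0007 F [-0.11  0.31  0.12]
shift cm [-7.23  0.02 -4.25]
[[256, 462, 7, 9, 35], [108.5, 85.8], [184, 431, 26, 24, 319], [46.0, 62.4]]
```

Call:
step_arm(increments="-0.1 0 0 0 0 0; 0 0 0 0 0 0; -0.1 0 0 0 0 0; 0 0 0 0 0 0; 0 0 0 0 0 0")

```text
time: 21.55
tool_pos: [0.4527, 0.2446, 0.021]
ee_rot: [-3.142, -0.0, 3.001]
wrist_force: [-0.9, -0.5, -0.2]
width: 0.0005
```

```bash
python3 -c "
from h import *
avgF(12)"
```

```text
Ftool [ 1.43  0.27 -0.61] +- [0.17 0.14 0.15]
tcp [0.4529 0.2446 0.021 ] rot [ 3.1415e+00 -1.0000e-04  3.0008e+00] t 22.15 w 0.0003 F [-1.04  0.13  0.62]
shift cm [-7.03  0.01 -4.25]
[[255, 462, 6, 9, 36], [107.3, 85.4], [183, 431, 25, 23, 303], [45.1, 62.0]]
```

The reaction rose to 1.4 N, below the sliding force, so the flap is against its stop. I back off, rise, and check.

Call:
step_arm(increments="0.3 0 0 0 0 0; 1.0 0 0 0 0 0; 2.0 0 0 0 0 0; 3.0 0 0 0 0 0; 3.0 0 0 0 0 0")

```text
time: 22.65
tool_pos: [0.3596, 0.2576, 0.021]
ee_rot: [3.141, 0.0, 3.0]
wrist_force: [0.5, -0.9, 0.2]
width: 0.0009
```

Call:
step_arm(increments="0 0 -3.0 0 0 0; 0 0 -4.0 0 0 0; 0 -4.0 -4.0 0 0 0; 0 -4.5 -4.0 0 0 0; 0 -4.5 -4.0 0 0 0")

```text
time: 23.15
tool_pos: [0.3444, 0.1478, 0.1942]
ee_rot: [3.141, 0.001, 3.003]
wrist_force: [0.4, 1.2, -0.1]
width: 0.0002
```

Call:
step_arm(increments="0 -4.5 -1.0 0 0 0; 0 -4.0 0 0 0 0; 0 -2.0 0 0 0 0; 0 0 0 0 0 0; 0 0 0 0 0 0")

```text
time: 23.65
tool_pos: [0.3304, 0.045, 0.2028]
ee_rot: [3.141, 0.001, 3.0]
wrist_force: [-0.2, 0.3, -0.0]
width: 0.0008
```

```bash
python3 - <<'E'
from h import *
avgF(2); b=snapshot("side"); s=snapshot("scene"); d=cv2.imread("pics/side0.png")[...,::-1]
print(flapbox(d))
r=lambda i,w,h:cv2.resize(i[...,::-1],(w,h),interpolation=cv2.INTER_CUBIC)
cv2.imwrite("pics/end.png",np.vstack([np.hstack([r(b[390:480,150:300],400,240),r(d[390:480,150:300],400,240)]),np.hstack([r(b[180:480,100:400],300,300),r(s[190:390,300:550],500,300)[:, :500]])]))
E
```

```text
Ftool [-0.18 -0.29  0.1 ] +- [0.33 0.36 0.06]
tcp [0.3306 0.0456 0.2026] rot [ 3.1410e+00 -2.0000e-04  3.0022e+00] t 23.75 w 0.0004 F [ 0.2  -0.01 -0.43]
shift cm [-16.38  21.41  13.92]
[[250, 434, 21, 41, 338], [110.0, 75.3], [183, 431, 66, 44, 931], [66.2, 72.7]]
[[250, 435, 22, 40, 338], [110.7, 76.0], [184, 431, 66, 44, 917], [66.6, 73.0]]
```

View pics/end.png

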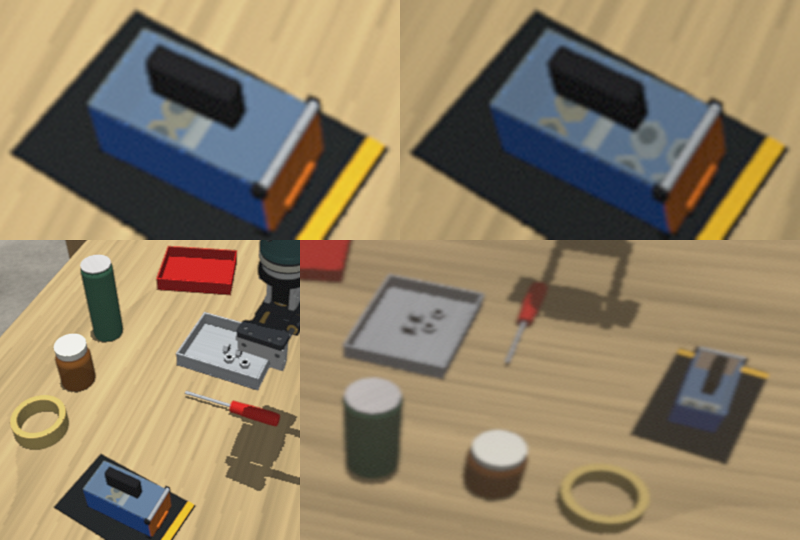

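The end picture matches the start: orange area is 338 px in both, at (250,434) against (250,435), so the flap is shut. Both brass spares are behind the ridge, the four nuts are in the steel tray, and the bystanders are unmoved.

```bash
python3 -c "
from bench import *
print(close_job())"
```

```text
the job is handed in; nothing more can be done
None
```

The job is done and handed in, at about 24 s of the 64 s allowed. I tipped the caddy to about 42° low over the steel tray, stood it back in its old place on the mat with its mouth to the yellow stripe, and pushed the flap shut with the closed fingers.

The last checks agreed:
- **Nuts:** four steel nuts are in the steel tray, and both brass spares are still behind the ridge.
- **Flap:** its outline in the side picture matches the one from the start to within a pixel. When I stopped pushing, the force back was about 1.4 N.
- **Caddy:** it shifted by about one pixel at most, roughly a millimetre.
- **Bystanders:** the jar, tape, can and screwdriver look untouched in the last pictures, and the arm is clear of everything.

No check failed, though wrist force readings carried about 0.5–1 N of noise, so I averaged them for the push.

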